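# Dispense one coin cell and nudge it into the empty pocket of the repair mat

### The arm

A 6-joint arm with a two-finger parallel gripper is mounted at the origin on the work surface. World frame = base frame: x ahead of the robot, y to its left, z up, the work surface at z = 0. Lengths are in m, angles in rad, forces in N, time in s.
With the tool pointing down it reaches from about 0.375 to 0.9 m from the base axis. Payload 3.1 kg.
Tool frame: the origin (TCP) lies at the very end of the fingers, on their centre line; the grasp point (between the pads) lies 19 mm behind it (grip_depth is the distance from the TCP to the grasp point, in m); z points along the fingers, y is the line along which they close (so a half turn about z gives the same grasp; the last joint's range is limited). The gripper opens to 85 mm and grips with 20 to 120 N. Pads are 22 mm wide; open, the fingers measure 114 mm over their backs; the gripper's body (76 mm by 85 mm) begins 54 mm behind the grasp point. The pads swing forward as they close: fully open they stand 13 mm farther back than shut.
Start: joints at [0.954, 0.527, 1.433, -0, 1.181, -0.178], TCP at [0.265, 0.566, 0.231] pointing down, gripper open.
Joint ranges: [-3.08, 3.08], [-0.75, 2.2], [0.22, 2.44], [-1.43, 4.57], [0, 2.65], [-2.85, 2.85]. Speed limits (rad/s): [2.79, 2.79, 3.14, 3.14, 3.14, 3.14].

### API

Orientations are given as a unit quaternion [x, y, z, w].
In Python, from station import * gives the robot as it stands.
- The arm moves only by the tool apply_moves, never from a script. Its argument "plan" is a list of rows, each a list of 7 numbers: the shift along the tool's x, y, z in m, then the turn, a rotation vector about the tool's x, y, z in rad, then the gripper command: -1 is fully open, 1 is shut, values between are in proportion. In form: [[dx, dy, dz, wx, wy, wz, jaw], ...]. A call has 1 to 8 rows; each row shifts and turns the commanded pose from where the row before left it, along the tool's axes as they then stand; what a row does not reach is not made up. A row lasts 1/8 s, in which the tool goes at most 62.5 mm and 10.7 degrees, less where a joint would pass 70% of its speed; a pose out of reach is approached as far as the arm can. A call is refused whole if a number of a shift passes 0.0625 or a number of a turn 0.188, either way. A call with a gripper value outside its range is refused whole. The fingers move at their own pace and stop on an object; "force" is the grip in N (left out, the last holds). Time passes only in rows, so rows that do not move let the fingers close. It gives the time, the measured TCP pose, the force, the opening and the grip force at its end, in the units of the state.
- sense(): the state, without advancing time (a new reading comes with each control period).
- snapshot(name): name is "side" or "top" or "wrist"; returns the picture (384x512x3 uint8, red, green, blue); there is no depth.
- calibration(name): a dict with "camera_matrix" (3x3 intrinsics, pixels), "R" (3x3) and "t" (3): a world point X has camera coordinates R X + t; the wrist camera has in their place "mount" (4x4, takes a point from camera to tool coordinates, whose origin is the TCP and whose axes are the flange's). Camera axes: x right, y down, z forward; pixel columns grow to the right and rows downward; lengths in m; the calibration is good to about 2 mm. A picture is of the moment at which its call begins: read the wrist's pose just before it. calibration takes no time and is no camera call.
- sign_off(): hands the job in; it is judged then, once.
The state is a dict: "t": time; "q": joint angles; "qd": joint speeds; "tau": joint torques, N m; "tcp_pos": TCP position; "tool_rot": TCP orientation; "force": force on the tool from outside, world axes, zero at the start; "ft_torque": the same for the moment, N m; "finger_gap": opening from 0.0 (shut) to 1.0 (fully open); "gripper_force": force on a finger pad.
Only numpy, scipy, OpenCV 4.12 (cv2) and the standard library are available. Lean on these libraries where they do the work, as an engineer would, in place of code of your own. Each camera call takes 0.05 s, during which the arm holds its last target. There are 200 camera calls.

### The job

Press the plunger of the coin-cell dispenser fully home once with the fingertips so that a single cell slides out onto the mat, and let the plunger spring all the way back. Then nudge that cell sideways along the mat until it lies flat in the empty square pocket, pushing it only, never picking it up, and leave the other cells in the dispenser and the heat sink, screwdriver and flux bottle where they are.

Things in the scene. Friction and masses are not known exactly. Their poses are not given: they have to be found in the camera images.
- mat: Blue silicone repair mat, fixed on the bench, top 6 mm above it. In its own frame (origin at bench height) it spans x -140 to +150, y -170 to +170. Two square pockets, 54 x 54 mm and 4 mm deep with upright sides, are centred at x +46, y +85 and -85; a groove for the screwdriver runs along y at x +105 to +123.
- dispenser: Grey printed gravity dispenser fixed on the mat. Origin on the mat's top, under the middle of the magazine; +x is the way the cell comes out, z up. Magazine: open-topped square tower 34 x 34 mm, 54 tall, with a sight slot in front and the exit gate below. Behind it, x -62 to -17, a slide channel 34 wide, 16 tall. Floor plate 46 wide, 2 thick, x -62 to +18: the cell drops these 2 mm onto the mat.
- plunger (a joint): Travel of the dispenser's horizontal plunger (m) along the dispenser's +x: 0 sprung out, 0.044 fully home (hard stop). The spring takes about 1 N at the start and 4 N fully home and returns the plunger when let go. Each full stroke pushes out the lowest cell; when the plunger is back the next cell falls into place.
- plunger_face (a point): Centre of the rear (-x) face of the plunger's thumb plate, which is pushed along the dispenser's +x. Plate 28 wide, 24 tall, 8 thick, its lower edge 2.5 mm and centre 14.5 mm above the mat. With the plunger out it lies 119 mm behind the dispenser's origin; it moves with the plunger.
- exit (a point): Point on the mat's top 44 mm ahead of the dispenser's origin: where the centre of the ejected cell comes to lie, its near edge 15 mm clear of the tower.
- magazine (a point): Centre of the magazine's floor, 2 mm above the mat (same axes as the dispenser).
- cell_1: Lowest coin cell in the magazine, the one to be ejected: steel disc 24.5 mm in diameter, 7.7 mm thick, about 10 g. Origin at the centre of its underside, z along its axis (it may turn about z).
- cell_2: Second cell from below, same make; stays in the magazine.
- cell_3: Third cell from below, stays in the magazine.
- cell_4: Top cell, stays in the magazine.
- pocket_empty_floor (a point): Centre of the floor of the empty mat pocket (the left or the right one), 2 mm above the bench and 4 mm below the mat's top; x and y along the pocket's sides, z up. The cell is to lie in this pocket.
- heatsink: Small finned aluminium heat sink, 26 x 26 x 14 mm tall, lying in the other pocket. Origin at the centre of its underside. Leave alone.
- screwdriver: Precision screwdriver, 146 mm long, 10 mm handle, lying across the mat in its groove ahead of the pockets. Origin under its middle, x along the shaft. Leave alone.
- flux_bottle: Small capped flux bottle, 30 mm in diameter, 62 mm tall, standing on the mat to the left (mat +y) of the plunger, 115 to 145 mm from the mat's middle line. Origin at the centre of its underside. Leave alone.
There are look-alikes about, which are no part of the job. Leave any black look-alike of the cell_4 alone. Leave any white look-alike of the part that bears pocket_empty_floor alone.

How it is judged:
By the outcome, as a careful person would: the job done as asked, in the order asked, and still so for the second after the job is handed in, with the robot touching nothing.
It also fails if it takes over 48 s, if anything falls off the work surface, if the arm or the gripper's body presses on something with over 40 N, if the wrist force passes 120 N, or if a joint passes its speed limit or range.

## Working session

There is one attempt and no reset: what is moved stays moved. The work goes in short steps, Python scripts to look and compute and a tool call to move; the robot and the scene stay as the last step left them, time stands still between calls to the robot, and variables do not carry over. Pictures are saved under pics/ and viewed, at most 10 in all, crops included, and the job is handed in when it is done.

Besides the shell and the picture viewer there is one more tool, called after "Emit:" as name(argument=value, ...) on one line, values as JSON. apply_moves: Moves the arm, as the interface text tells. Its arguments: {"type":"object","properties":{"plan":{"type":"array"},"force":{"type":"number"}},"required":["plan"]}

```bash
mkdir -p pics; python3 - <<'E'
from station import *
import cv2,numpy as np
s=sense();print(s['t'],s['tcp_pos'],s['tool_rot'],s['finger_gap'])
for n in('top','side'):
    cv2.imwrite(f'pics/{n}0.png',cv2.resize(snapshot(n)[:,:,::-1],(800,600),interpolation=cv2.INTER_CUBIC))
    c=calibration(n);print(n,c)
print(calibration('wrist'))
E
```

```text
0.0 [0.26508502 0.56521908 0.23033259] [ 2.17642981e-01  9.76027849e-01 -9.94027709e-04 -4.26143186e-04] 0.998023070591493
top {'camera_matrix': array([[423.32721522,   0.        , 255.83959328],
       [  0.        , 423.32721522, 191.85556328],
       [  0.        ,   0.        ,   1.        ]]), 'R': array([[-0.01719895, -0.99909061, -0.03901478],
       [-0.9964667 ,  0.02033597, -0.08148966],
       [ 0.08220896,  0.0374754 , -0.99591028]]), 't': array([0.00854635, 0.60992132, 0.78997286])}
side {'camera_matrix': array([[401.58232087,   0.        , 254.42113916],
       [  0.        , 401.58232087, 199.05137533],
       [  0.        ,   0.        ,   1.        ]]), 'R': array([[-0.96455661, -0.26327783, -0.01775759],
       [-0.18543974,  0.72418482, -0.66420513],
       [ 0.18773026, -0.63737048, -0.74733942]]), 't': array([0.57694056, 0.15134182, 0.7741329 ])}
{'camera_matrix': array([[298.99002146,   0.        , 251.58521833],
       [  0.        , 298.99002146, 193.56756116],
       [  0.        ,   0.        ,   1.        ]]), 'mount': array([[-9.50180568e-04, -9.62999164e-01, -2.69502703e-01,
         6.80410132e-02],
       [ 9.99999538e-01, -8.75333956e-04, -3.97896789e-04,
         7.07640798e-04],
       [ 1.47269408e-04, -2.69502956e-01,  9.62999551e-01,
        -1.42207294e-01],
       [ 0.00000000e+00,  0.00000000e+00,  0.00000000e+00,
         1.00000000e+00]])}
```

View pics/top0.png

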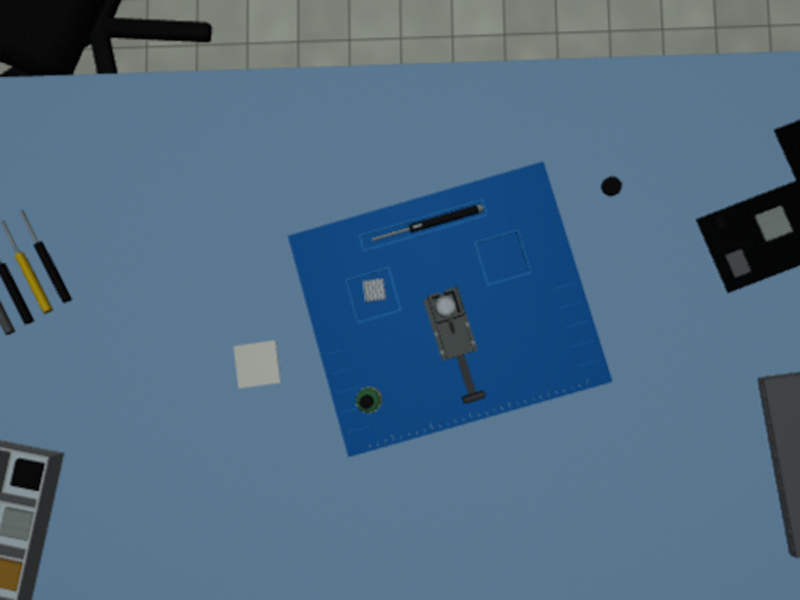

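View pics/side0.png

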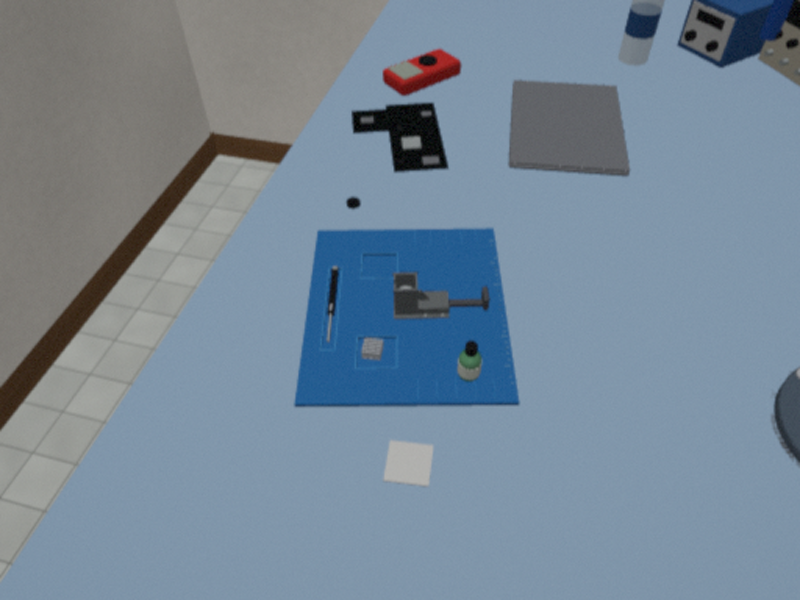

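Top view: the mat's corners are at (289,236), (543,162), (611,381) and (348,456). The heat sink sits in the left pocket at (374,290), so the empty pocket is the right one at (502,258). The white square at (257,364) and the black disc at (611,186) are the look-alikes off the mat. The dispenser tower is at (446,305), the plunger plate at (473,397) and the bottle at (368,400). One enlarged crop will confirm this and refine the positions.

```bash
cat > h.py <<'E'
from station import *
import cv2,numpy as np
from scipy.spatial.transform import Rotation as Ro
def ray(n,uv,z,pose=None):
    c=calibration(n);d=np.linalg.inv(c['camera_matrix'])@[uv[0],uv[1],1]
    if n=='wrist':
        p,q=pose;M=np.eye(4);M[:3,:3]=Ro.from_quat(q).as_matrix();M[:3,3]=p
        T=M@c['mount'];o=T[:3,3];d=T[:3,:3]@d
    else: o=-c['R'].T@c['t'];d=c['R'].T@d
    return o+d*(z-o[2])/d[2]
def proj(n,X,pose=None):
    c=calibration(n)
    if n=='wrist':
        p,q=pose;M=np.eye(4);M[:3,:3]=Ro.from_quat(q).as_matrix();M[:3,3]=p
        T=np.linalg.inv(M@c['mount']);v=c['camera_matrix']@(T[:3,:3]@X+T[:3,3])
    else: v=c['camera_matrix']@(c['R']@X+c['t'])
    return v[:2]/v[2]
E
python3 - <<'E'
from h import *
k=1.5625
f=lambda p,z:ray('top',(np.array(p)+.5)/k-.5,z)
C=np.array([f(p,.006)[:2] for p in[(289,236),(543,162),(611,381),(348,456)]])
L=np.array([[.15,.17],[.15,-.17],[-.14,-.17],[-.14,.17]])
a=C-C.mean(0);b=L-L.mean(0);H=b.T@a;th=np.arctan2(H[0,1]-H[1,0],H[0,0]+H[1,1])
R=np.array([[np.cos(th),-np.sin(th)],[np.sin(th),np.cos(th)]]);o=C.mean(0)-R@L.mean(0)
print('mat',o,np.degrees(th),(L@R.T+o-C)*1e3)
for n,p,z in[('pocketE',(502,258),.006),('heats',(374,290),.018),('bottle',(368,400),.068),('plate',(473,397),.032),('tower',(446,304),.06),('sd',(483,208),.01)]:
    w=f(p,z)[:2];print(n,w,'mat',R.T@(w-o))
im=snapshot('top')[:,:,::-1][95:300,180:395]
cv2.imwrite('pics/top1.png',cv2.resize(im[70:175,80:180],None,fx=5.7,fy=5.7,interpolation=cv2.INTER_CUBIC))
E
```

```text
mat [ 0.5965421  -0.06222669] 14.89291262440569 [[ 1.12704794  2.07156403]
 [ 1.17849993 -0.74919453]
 [-1.14254177 -1.66060051]
 [-1.1630061   0.33823101]]
pocketE [ 0.66208802 -0.13168639] mat [ 0.04549203 -0.08397257]
heats [0.62379361 0.02958723] mat [0.04993347 0.08172569]
bottle [0.49138653 0.03446705] mat [-0.07677159  0.12047197]
plate [ 0.49070435 -0.08893728] mat [-0.10914741  0.00138838]
tower [ 0.60133632 -0.05822258] mat [0.00566228 0.00263742]
sd [ 0.72573944 -0.10923707] mat [ 0.11277503 -0.07863663]
```

View pics/top1.png

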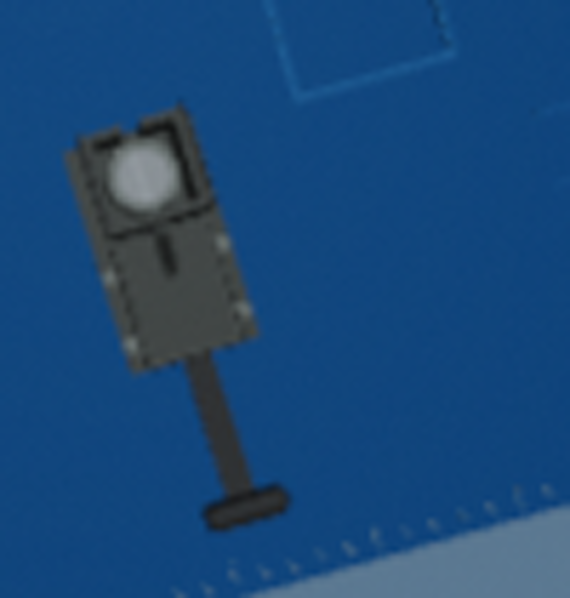

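The crop confirms it. Tower top centre is about (146,171) crop px, plunger plate (246,507), rear floor corners (137,372) and (258,335). The pocket above right is empty, and a single steel cell shows in the tower. Next I'll work out the dispenser pose.

```bash
cat >> h.py <<'E'
def move_to(p,head):
    "tool-frame shift and wz from current pose to world p, tool-x heading (deg)"
    s=sense();M=Ro.from_quat(s['tool_rot']).as_matrix()
    h=np.arctan2(M[1,0],M[0,0]);d=np.array(p)-s['tcp_pos']
    w=-((np.radians(head)-h+np.pi)%(2*np.pi)-np.pi)
    Rd=np.array([[np.cos(np.radians(head)),np.sin(np.radians(head)),0],[np.sin(np.radians(head)),-np.cos(np.radians(head)),0],[0,0,-1]])
    print('shift now',(M.T@d).round(4),'after turn',(Rd.T@d).round(4),'wz',round(w,3),'tilt fix rotvec',Ro.from_matrix(M.T@Rd).as_rotvec().round(4))
E
python3 - <<'E'
from h import *
f=lambda p,z:ray('top',(260+(p[0]+.5)/5.7-.5,165+(p[1]+.5)/5.7-.5),z)[:2]
pl=f((246,507),.0325);tw=f((146,171),.06);r1=f((137,372),.008);r2=f((258,335),.008)
d=tw-pl;th=np.arctan2(d[1],d[0]);u=np.array([np.cos(th),np.sin(th)])
print(pl,tw,np.linalg.norm(d),np.degrees(th))
rm=(r1+r2)/2;print('rear',rm,np.linalg.norm(r1-r2),(tw-rm)@u, (tw-rm)@[-u[1],u[0]],'edge heading',np.degrees(np.arctan2(*(r1-r2)[::-1]))-90)
st=tw-u*.150;print('start',st)
move_to([*st,.12],195.2)
E
```

```text
[ 0.49141012 -0.08930518] [ 0.60095601 -0.05810709] 0.11390180806127136 15.896672028872763
rear [ 0.54202263 -0.07586414] 0.04316178408469691 0.06154331465918021 0.0009359194179847062 edge heading 15.971585025947846
start [ 0.45669242 -0.0991926 ]
shift now [-0.4557 -0.52    0.1113] after turn [-0.0106 -0.6915  0.1105] wz -0.704 tilt fix rotvec [-0.0015 -0.0009 -0.7041]
```

Emit:
apply_moves(plan=[[-0.038,-0.0433,0.006,0,0,-0.06,1],[-0.038,-0.0433,0.006,0,0,0,1],[-0.038,-0.0433,0.009,0,0,0,1],[-0.038,-0.0433,0.009,0,0,0,1],[-0.038,-0.0433,0.009,0,0,0,1],[-0.038,-0.0433,0.009,0,0,0,1],[-0.038,-0.0433,0.009,0,0,0,1],[-0.038,-0.0433,0.009,0,0,0,1]])

```text
t: 1.15
tcp_pos: [0.4171, 0.1287, 0.1651]
tool_rot: [0.188, 0.982, 0.0, 0.0]
force: [1.8, 0.0, -0.0]
finger_gap: 0.003
gripper_force: 0.0
```

Emit:
apply_moves(plan=[[-0.038,-0.0433,0.009,0,0,-0.16,1],[-0.03,-0.0433,0.009,0,0,-0.16,1],[-0.03,-0.0433,0.009,0,0,-0.16,1],[-0.01,-0.0433,0.009,0,0,-0.16,1],[0,0,0,0,0,0,1]])

```text
t: 1.78
tcp_pos: [0.4974, -0.0608, 0.129]
tool_rot: [-0.125, 0.992, -0.0, 0.001]
force: [-0.4, -0.2, -0.7]
finger_gap: -0.001
gripper_force: 0.0
```

```bash
python3 - <<'E'
from h import *
s=sense();print(s['t'],s['tcp_pos'],s['finger_gap'],s['q'].round(2) if hasattr(s['q'],'round') else s['q'])
move_to([.4567,-.0992,.06],195.7)
pose=(s['tcp_pos'],s['tool_rot'])
cv2.imwrite('pics/w0.png',cv2.resize(snapshot('wrist')[:,:,::-1],(800,600)))
E
```

```text
1.775 [ 0.49741663 -0.06081018  0.12904863] -0.0005442254226441517 [-0.34  0.52  1.84 -0.    0.78 -2.17]
shift now [ 0.049  -0.0271  0.069 ] after turn [ 0.0496 -0.0259  0.069 ] wz -0.024 tilt fix rotvec [-0.001   0.0009 -0.0239]
```

View pics/w0.png

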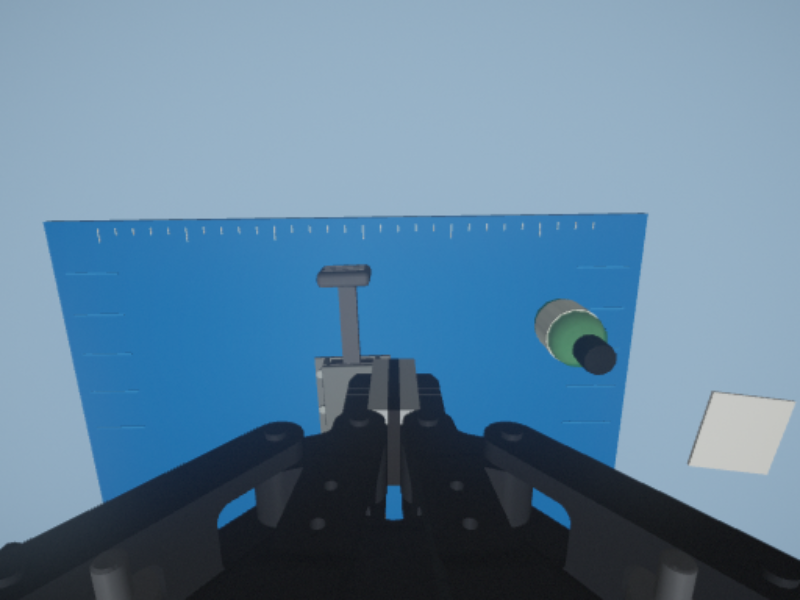

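Wrist view: the shut fingertips are near (393,360) and the plunger plate's top is at about (318–370, 267–280). The rod runs straight down from (347,287) to (351,360). The bottle is well clear on the right.

```bash
python3 - <<'E'
from h import *
s=sense();P=(s['tcp_pos'],s['tool_rot']);k=1.5625
f=lambda p,z:ray('wrist',((p[0]+.5)/k-.5,(p[1]+.5)/k-.5),z,P)[:2]
a,b=f((319,270),.0325),f((370,269),.0325);m=(a+b)/2
r1,r2=f((347,287),.02),f((351,358),.02);d=r2-r1
c1,c2=f((46,222),.006),f((646,213),.006)
print(m,np.linalg.norm(a-b),np.degrees(np.arctan2(d[1],d[0])),'mat heading',np.degrees(np.arctan2(*(c2-c1)[::-1]))-90,np.linalg.norm(c1-c2))
u=np.array([np.cos(np.radians(15.5)),np.sin(np.radians(15.5))])
st=m-u*.035;print(st);move_to([*st,.06],195.5)
E
```

```text
[ 0.48385547 -0.08783875] 0.02656857706528123 15.907522645450022 mat heading 15.144953423582237 0.3369105279993517
[ 0.45012841 -0.09719209]
shift now [ 0.0538 -0.0258  0.0692] after turn [ 0.0544 -0.0246  0.0692] wz -0.02 tilt fix rotvec [ 0.0007 -0.0008 -0.0201]
```

Emit:
apply_moves(plan=[[0.028,-0.013,0,0,0,-0.02,1],[0.028,-0.012,0.02,0,0,0,1],[0,0,0.05,0,0,0,1],[0,0,0.035,0,0,0,1],[0,0,0.01,0,0,0,1],[0,0,0,0,0,0,1]])

```text
t: 2.58
tcp_pos: [0.448, -0.0956, 0.0148]
tool_rot: [-0.137, 0.991, 0.0, -0.0]
force: [-0.2, 0.4, 0.3]
finger_gap: -0.002
gripper_force: 0.0
```

```bash
python3 - <<'E'
from h import *
s=sense();print(s['t'],s['tcp_pos'],s['force'])
u=np.array([np.cos(np.radians(15.5)),np.sin(np.radians(15.5))])
move_to([*(np.array([.6011,-.0581])-u*.119),.014],195.5)
cv2.imwrite('pics/w1.png',cv2.resize(snapshot('wrist')[:,:,::-1][110:280,140:370],None,fx=3,fy=3))
E
```

```text
2.575 [ 0.4480426  -0.09559236  0.01477617] [-0.18172877  0.40209044  0.32950165]
shift now [-0.0385 -0.005   0.0007] after turn [-0.0385 -0.0048  0.0008] wz 0.005 tilt fix rotvec [ 0.0008 -0.0009  0.0047]
```

View pics/w1.png

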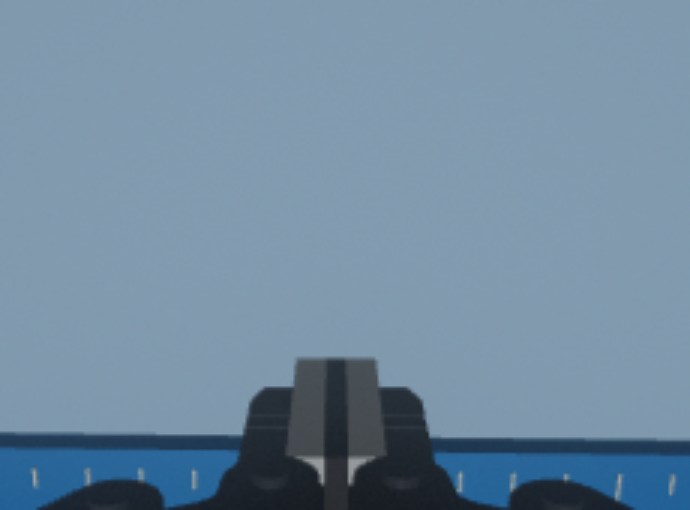

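Emit:
apply_moves(plan=[[-0.01,-0.004,0,0,0,0,1],[-0.01,0,0,0,0,0,1],[-0.01,0,0,0,0,0,1],[-0.01,0,0,0,0,0,1],[-0.01,0,0,0,0,0,1],[-0.008,0,0,0,0,0,1],[0,0,0,0,0,0,1]])

```text
t: 3.5
tcp_pos: [0.5052, -0.0842, 0.0146]
tool_rot: [-0.137, 0.991, 0.0, -0.0]
force: [-2.8, -1.1, 2.6]
finger_gap: 0.002
gripper_force: 1.5
```

```bash
python3 - <<'E'
from h import *
s=sense();print(s['t'],s['tcp_pos'],s['force'])
cv2.imwrite('pics/t2.png',cv2.resize(snapshot('top')[:,:,::-1][165:270,260:360],None,fx=5.7,fy=5.7,interpolation=cv2.INTER_CUBIC))
E
```

```text
3.5 [ 0.50524476 -0.08418625  0.01456183] [-2.78718132 -1.14625118  2.61250575]
```

View pics/t2.png

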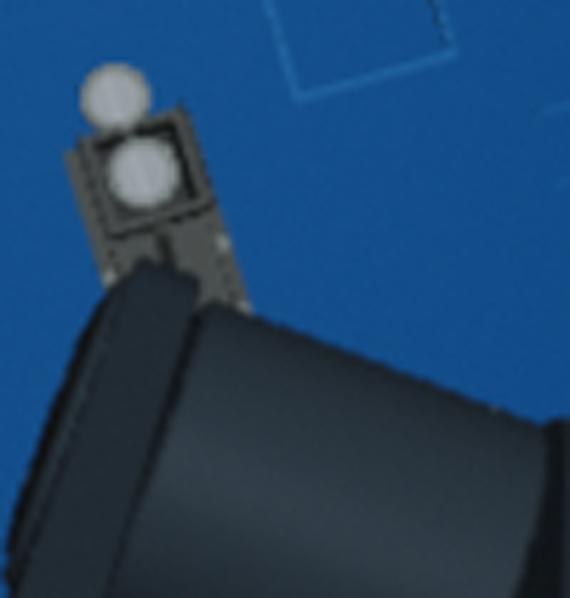

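The cell is emerging at (115,97) in the crop, with about 3 N of spring force. I estimate about 13 mm left to the stop.

Emit:
apply_moves(plan=[[-0.004,0,0,0,0,0,1],[-0.004,0,0,0,0,0,1],[-0.003,0,0,0,0,0,1],[0,0,0,0,0,0,1]])

```text
t: 4.05
tcp_pos: [0.5155, -0.0812, 0.0145]
tool_rot: [-0.137, 0.991, 0.0, -0.0]
force: [-4.6, 0.5, 1.7]
finger_gap: 0.002
gripper_force: 1.9
```

Emit:
apply_moves(plan=[[-0.001,0,0,0,0,0,1],[-0.001,0,0,0,0,0,1],[0,0,0,0,0,0,1]])

```text
t: 4.42
tcp_pos: [0.5173, -0.0808, 0.0146]
tool_rot: [-0.137, 0.991, 0.0, -0.0]
force: [-5.2, 1.2, 1.8]
finger_gap: -0.002
gripper_force: 2.1
```

Emit:
apply_moves(plan=[[-0.001,0,0,0,0,0,1],[-0.001,0,0,0,0,0,1],[0,0,0,0,0,0,1]])

```text
t: 4.8
tcp_pos: [0.5185, -0.0804, 0.0146]
tool_rot: [-0.137, 0.991, 0.0, -0.001]
force: [-6.1, 0.0, 2.4]
finger_gap: 0.001
gripper_force: 3.1
```

Emit:
apply_moves(plan=[[-0.001,0,0,0,0,0,1],[0,0,0,0,0,0,1]])

```text
t: 5.05
tcp_pos: [0.5185, -0.0803, 0.0145]
tool_rot: [-0.137, 0.991, 0.001, -0.002]
force: [-8.4, -2.8, 3.0]
finger_gap: 0.006
gripper_force: 4.3
```

Emit:
apply_moves(plan=[[-0.001,0,0,0,0,0,1],[-0.001,0,0,0,0,0,1],[0,0,0,0,0,0,1]])

```text
t: 5.42
tcp_pos: [0.5186, -0.0801, 0.0145]
tool_rot: [-0.138, 0.99, 0.001, -0.004]
force: [-12.6, -4.6, 5.6]
finger_gap: -0.002
gripper_force: 6.8
```

Emit:
apply_moves(plan=[[0.006,0,0,0,0,0,1],[0.012,0,0,0,0,0,1],[0.015,0,0,0,0,0,1],[0.02,0,0,0,0,0,1],[0.025,0,0,0,0,0,1],[0,0,-0.05,0,0,0,1],[0,0,-0.05,0,0,0,1],[0,0,0,0,0,0,1]])

```text
t: 6.42
tcp_pos: [0.4515, -0.1033, 0.1182]
tool_rot: [-0.137, 0.991, -0.004, 0.006]
force: [-0.2, -0.1, -0.1]
finger_gap: 0.003
gripper_force: 0.0
```

```bash
python3 - <<'E'
from h import *
s=sense();print(s['t'],s['tcp_pos'],s['force'])
cv2.imwrite('pics/t3.png',cv2.resize(snapshot('top')[:,:,::-1][150:265,255:360],None,fx=5,fy=5,interpolation=cv2.INTER_CUBIC))
E
```

```text
6.425 [ 0.45154846 -0.10326384  0.11824571] [-0.206557   -0.09679976 -0.07654803]
```

View pics/t3.png

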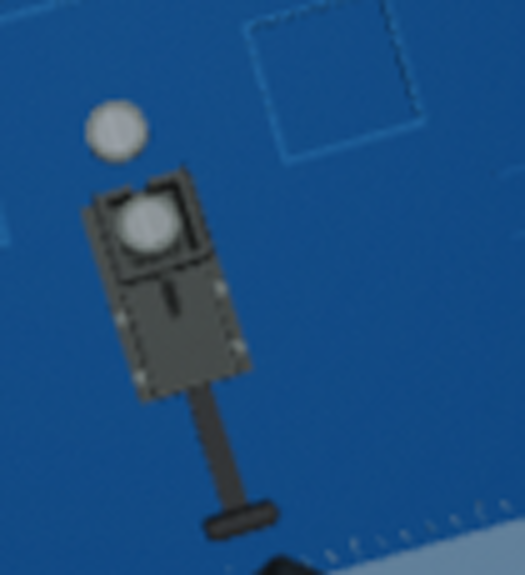

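The plunger is back out. The ejected cell's centre is at (118,130) crop px, and the empty pocket spans diagonally from (248,24) to (424,122).

```bash
python3 - <<'E'
from h import *
f=lambda p,z:ray('top',(255+(p[0]+.5)/5-.5,150+(p[1]+.5)/5-.5),z)[:2]
c=f((118,130),.0137);p=f((336,73),.006);t=np.array([.6011,-.0581])
u=np.array([np.cos(np.radians(15.5)),np.sin(np.radians(15.5))])
print('cell',c,'exp',t+.044*u,'pocket',p,'vs mat-fit (.662,-.132)')
d=p-c;D=np.linalg.norm(d);h=np.degrees(np.arctan2(*(-d)[::-1]));print(D,h)
st=c-d/D*.040;print('start',st)
move_to([*st,.10],h);print('cell in disp frame',(c-t)@u,(c-t)@[-u[1],u[0]])
E
```

```text
cell [ 0.64189144 -0.04677144] exp [ 0.64349974 -0.04634151] pocket [ 0.66352558 -0.13310079] vs mat-fit (.662,-.132)
0.08899883880585063 104.06860022812795
start [ 0.6321681  -0.00797123]
shift now [-0.2008  0.0419  0.0177] after turn [0.0475 0.1996 0.0166] wz 1.599 tilt fix rotvec [7.0000e-04 1.0200e-02 1.5992e+00]
cell in disp frame 0.042335295047461356 1.5508364889881346e-05
```

Emit:
apply_moves(plan=[[-0.05,0.0105,0,0,0.01,0,0.72],[-0.05,0.0105,0,0,0,0,0.72],[-0.05,0.0105,0,0,0,0,0.72],[-0.05,0.0105,0,0,0,0,0.72],[0,0,0,0,0,0.178,0.72],[0,0,0,0,0,0.178,0.72],[0,0,0,0,0,0.178,0.72],[0,0,0,0,0,0.178,0.72]])

```text
t: 7.48
tcp_pos: [0.6285, -0.0064, 0.111]
tool_rot: [0.22, 0.975, -0.002, -0.005]
force: [-0.7, -0.4, -0.8]
finger_gap: 0.137
gripper_force: 0.0
```

Emit:
apply_moves(plan=[[0,0,0,0,0,0.178,0.72],[0,0,0,0,0,0.178,0.72],[0,0,0,0,0,0.178,0.72],[0,0,0,0,0,0.178,0.72],[0,0,0,0,0,0.175,0.72],[0,0,0,0,0,0,0.72]])

```text
t: 8.22
tcp_pos: [0.6284, -0.0064, 0.1114]
tool_rot: [0.614, 0.789, -0.004, -0.003]
force: [-0.4, -0.2, -0.5]
finger_gap: 0.138
gripper_force: 0.0
```

```bash
python3 - <<'E'
from h import *
s=sense();print(s['t'],s['tcp_pos'],s['finger_gap'])
move_to([.6322,-.0080,.008],104.07)
P=(s['tcp_pos'],s['tool_rot'])
print('cell expected px x1.5625',proj('wrist',np.array([.6419,-.0468,.0137]),P)*1.5625)
cv2.imwrite('pics/w2.png',cv2.resize(snapshot('wrist')[:,:,::-1],(800,600)))
E
```

```text
8.225 [ 0.62839309 -0.00644452  0.11141711] 0.13759527900571603
shift now [-0.0025  0.0044  0.1034] after turn [-0.0024  0.0033  0.1034] wz 0.002 tilt fix rotvec [-0.0109 -0.0002  0.0025]
cell expected px x1.5625 [399.86817926 378.25894223]
```

View pics/w2.png

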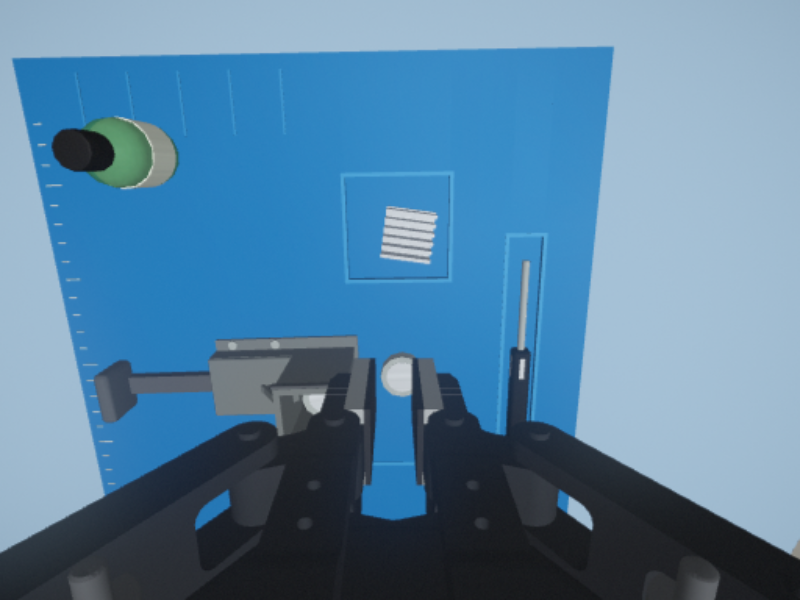

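The cell at (399,375) agrees with the prediction. However, the knuckles spread about ±30 mm only 30–45 mm above the tips, so in this attitude they would catch the tower. I'll turn 90° and push with the shut fingers along tool y instead.

Emit:
apply_moves(plan=[[0,0,0,-0.011,0,0.1,1],[0,0,0,0,0,0.184,1],[0,0,0,0,0,0.184,1],[0,0,0,0,0,0.184,1],[0,0,0,0,0,0.184,1],[0,0,0,0,0,0.184,1],[0,0,0,0,0,0.184,1],[0,0,0,0,0,0.184,1]])

```text
t: 9.28
tcp_pos: [0.6286, -0.0064, 0.1125]
tool_rot: [0.977, 0.211, 0.0, 0.0]
force: [0.1, 1.0, -0.6]
finger_gap: 0.0
gripper_force: 0.0
```

Emit:
apply_moves(plan=[[0,0,0,0,0,0.184,1],[0,0,0,0,0,0,1]])

```text
t: 9.52
tcp_pos: [0.6286, -0.0064, 0.1126]
tool_rot: [0.992, 0.124, 0.0, 0.0]
force: [-0.2, -0.3, -0.7]
finger_gap: -0.002
gripper_force: 0.0
```

```bash
python3 - <<'E'
from h import *
s=sense();print(s['t'],s['tcp_pos'],s['finger_gap'])
move_to([.6322,-.0080,.008],14.07)
E
```

```text
9.525 [ 0.6286115  -0.00635604  0.11255584] -0.0015343628445418482
shift now [0.003  0.0024 0.1046] after turn [0.0031 0.0025 0.1046] wz 0.003 tilt fix rotvec [ 0.0007 -0.0008  0.0035]
```

Emit:
apply_moves(plan=[[0.003,0.0025,0.05,0,0,0.003,1],[0,0,0.04,0,0,0,1],[0,0,0.0145,0,0,0,1],[0,0.006,0,0,0,0,1],[0,0.006,0,0,0,0,1],[0,0.006,0,0,0,0,1],[0,0.006,0,0,0,0,1],[0,0.006,0,0,0,0,1]])

```text
t: 10.52
tcp_pos: [0.6397, -0.0376, 0.009]
tool_rot: [0.993, 0.121, 0.001, 0.0]
force: [-0.8, 1.5, -0.5]
finger_gap: 0.0
gripper_force: 0.1
```

Emit:
apply_moves(plan=[[0,0.006,0,0,0,0,1],[0,0.006,0,0,0,0,1],[0,0.006,0,0,0,0,1],[0,0.006,0,0,0,0,1],[0,0,0,0,0,0,1]])

```text
t: 11.15
tcp_pos: [0.6455, -0.0611, 0.0087]
tool_rot: [0.993, 0.12, 0.001, 0.0]
force: [0.4, -0.9, -0.7]
finger_gap: 0.002
gripper_force: 0.0
```

```bash
python3 - <<'E'
from h import *
s=sense();print(s['t'],s['tcp_pos'],s['force'])
a=cv2.resize(snapshot('wrist')[:,:,::-1],(480,360));b=cv2.resize(snapshot('side')[:,:,::-1][140:230,215:305],(320,320));b=cv2.copyMakeBorder(b,0,40,0,0,0)
cv2.imwrite('pics/m.png',np.hstack([a,b]))
E
```

```text
11.15 [ 0.64548847 -0.06106507  0.0087492 ] [ 0.37864877 -0.94845752 -0.71273335]
```

View pics/m.png

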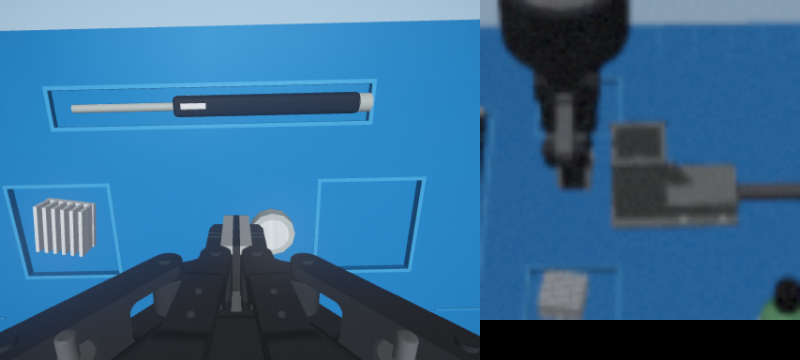

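The cell at (272,232) rests against the right flank of the fingers and is heading for the pocket at (318–425, 178–270). I'll check its offset and the remaining distance.

```bash
python3 - <<'E'
from h import *
s=sense();P=(s['tcp_pos'],s['tool_rot']);k=480/512
M=Ro.from_quat(P[1]).as_matrix()
f=lambda p,z:ray('wrist',((p[0]+.5)/k-.5,(p[1]+.5)/k-.5),z,P)
for n,p,z in[('cell',(273,231),.0137),('pc1',(319,181),.006),('pc2',(425,178),.006),('pc3',(411,269),.006),('pc4',(315,265),.006)]:
    X=f(p,z);print(n,X[:2],(M.T@(X-P[0])).round(4)[:2])
print('pocket by top',(M.T@(np.array([.663,-.1325,.006])-P[0]))[:2])
E
```

```text
cell [ 0.65241061 -0.07858123] [0.0027 0.0193]
pc1 [ 0.68317649 -0.09653924] [0.0283 0.0441]
pc2 [ 0.6982905  -0.15115503] [0.0299 0.1008]
pc3 [ 0.64494765 -0.16606689] [-0.0255  0.1025]
pc4 [ 0.63405074 -0.11036502] [-0.0227  0.0458]
pocket by top [0.00010632 0.07421938]
```

Emit:
apply_moves(plan=[[0,0.006,0,0,0,0,1],[0,0.006,0,0,0,0,1],[0,0.006,0,0,0,0,1],[0,0.006,0,0,0,0,1],[0,0.006,0,0,0,0,1],[0,0.006,0,0,0,0,1],[0,0.006,0,0,0,0,1],[0,0,0,0,0,0,1]])

```text
t: 12.25
tcp_pos: [0.6555, -0.1019, 0.0088]
tool_rot: [0.993, 0.12, 0.001, 0.0]
force: [-0.2, 0.2, 0.9]
finger_gap: -0.006
gripper_force: 0.0
```

Emit:
apply_moves(plan=[[0,0.005,0,0,0,0,1],[0,0.005,0,0,0,0,1],[0,0,0,0,0,0,1],[0,-0.02,0,0,0,0,1],[0,0,-0.06,0,0,0,1],[0,0,-0.06,0,0,0,1],[0,0,0,0,0,0,1]])

```text
t: 13.12
tcp_pos: [0.6561, -0.0907, 0.1346]
tool_rot: [0.993, 0.121, 0.006, 0.002]
force: [0.1, -0.3, -0.2]
finger_gap: 0.003
gripper_force: 0.0
```

```bash
python3 - <<'E'
from h import *
s=sense();print(s['t'],s['tcp_pos'],s['force'])
a=cv2.resize(snapshot('wrist')[:,:,::-1],(480,360));b=cv2.resize(snapshot('side')[:,:,::-1][140:230,215:305],(320,320));b=cv2.copyMakeBorder(b,0,40,0,0,0)
cv2.imwrite('pics/m2.png',np.hstack([a,b]))
E
```

```text
13.125 [ 0.6561289  -0.09073003  0.13458491] [ 0.1112522  -0.3421338  -0.21092491]
```

View pics/m2.png

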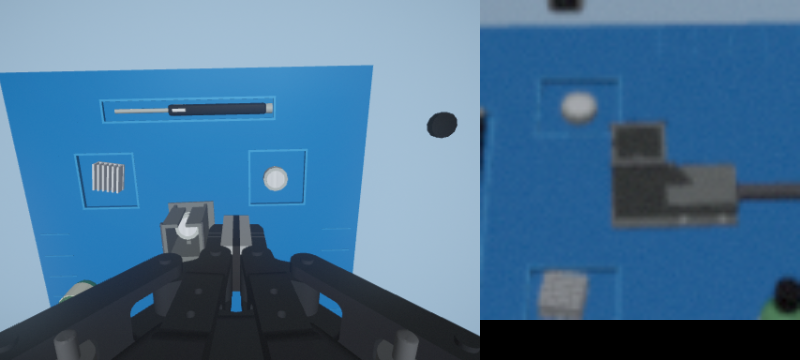

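The cell lies flat near the middle of the empty pocket, at (275,179) within (249–306, 150–205). The heat sink, screwdriver, bottle and dispenser haven't moved, and the arm is clear. I'm handing in.

```bash
python3 -c "
from station import *
print(sign_off())"
```

```text
the job is handed in; nothing more can be done
None
```

I pressed the plunger fully home once and it sprang all the way back; I then pushed the single ejected cell into the empty right-hand pocket, where it lies flat, left everything else in place, and handed in at about 13 s.

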